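Hang the brass mug and hold the blow-off valve open at its mark

ROBOT

A 6-joint arm with a two-finger parallel gripper is mounted at the origin on the work surface. World frame = base frame: x ahead of the robot, y to its left, z up, the work surface at z = 0. Lengths are in mm, angles in rad, forces in N, time in s.
With the tool pointing down it reaches from about 275 to 750 mm from the base axis. Payload 10.2 kg.
Tool frame: the origin (TCP) lies at the very end of the fingers, on their centre line; the grasp point (between the pads) lies 19 mm behind it; z points along the fingers, y is the line along which they close (so a half turn about z gives the same grasp; the last joint's range is limited). The gripper opens to 85 mm and grips with 20 to 120 N. Pads are 22 mm wide; open, the fingers measure 114 mm over their backs; the gripper's body (76 mm by 85 mm) begins 54 mm behind the grasp point. The pads swing forward as they close: fully open they stand 13 mm farther back than shut.
Start: joints at [0.967, 0.313, 1.498, -0, 1.331, -0.223], TCP at [195.136, 487.394, 231.294] pointing down, gripper open.
Joint ranges: [-2.94, 2.94], [-0.97, 2.17], [0.19, 2.56], [-1.23, 4.37], [0.02, 3.11], [-2.88, 2.88]. Speed limits (rad/s): [2.39, 2.39, 3.01, 3.14, 3.14, 3.14].

INTERFACE

Orientations are given as a unit quaternion [w, x, y, z].
In Python, from rig import ctrl, vision gives the robot as it stands. The module is installed in compiled form; this text tells all that it offers.
- The arm moves only by the tool play_rows, never from a script. Its arguments are lists of equal length, an entry for each row: "translation": the shift along the tool's x, y, z in m, a list of three; "rotation": the turn, a rotation vector about the tool's x, y, z in rad, a list of three; "gripper": the gripper's target within -1 to 1 (shut at 1, half-way at 0, fully open at -1). A call has 1 to 10 rows; each row is the pose to reach, as a shift and turn from the pose commanded when the call began, along the tool's axes at that moment; what a row does not reach only later rows make up. A row lasts 1/8 s, in which the tool goes at most 62.5 mm and 10.7 degrees, less where a joint would pass 70% of its speed; a pose out of reach is approached as far as the arm can. A call with a gripper value outside its range is refused whole. The fingers move at their own pace and stop on an object; "force" is the grip in N (left out, the last holds). Time passes only in rows, so rows that repeat a pose let the fingers close. It gives the time, the measured TCP pose, the force, the opening and the grip force at its end, in the units of the state.
- ctrl.sense(): the state, without advancing time (a new reading comes with each control period).
- vision.capture(name): name is "side" or "top" or "wrist"; returns a dict with "pixels" (480x640x3 uint8, red, green, blue), "vfov" (degrees; the focal length in pixels is half the picture's height over the tangent of half this angle, whatever the lens; pixels are square), "cx", "cy" (the principal point, pixels), "k1" (the pictures are not rectified: a ray, as slopes to the right and down, at radius r is drawn at 1 + k1 r^2 times it, then the intrinsics apply), "rvec" (rotation vector, rad) and "tvec" (3), from world to camera coordinates, as OpenCV has them; the wrist camera has in their place "mount" (4x4, takes a point from camera to tool coordinates, whose origin is the TCP and whose axes are the flange's). Camera axes: x right, y down, z forward; pixel columns grow to the right and rows downward; lengths in mm; the calibration is good to about 2 mm. A picture is of the moment at which its call begins: read the wrist's pose just before it. There is no depth.
- ctrl.finish_job(): hands the job in; it is judged then, once.
The state is a dict: "time_s": time; "joints": joint angles; "dq": joint speeds; "tau": joint torques, N m; "eef_pos": TCP position; "ee_rot": TCP orientation; "force": force on the tool from outside, world axes, zero at the start; "wrist_torque": the same for the moment, N m; "grip_width": opening from 0.0 (shut) to 1.0 (fully open); "grip_force": force on a finger pad.
Only numpy, scipy, OpenCV 4.12 (cv2) and the standard library are available. Lean on these libraries where they do the work, as an engineer would, in place of code of your own. Each camera call takes 0.05 s, during which the arm holds its last target. There are 200 camera calls.

TASK

Blow the freshly washed brass mug dry: hang it by its handle on the hook of the blow-off stand and let go of it, then pull the black paddle of the spring-return air valve out until it is in line with the two upright mark tabs beside its guide. Keep it there: finish while still gripping the paddle at the mark, because the spring shuts the valve if you let go. Leave the candlestick, the brass sleeve and the hammer where they are.

Things in the scene. Friction and masses are not known exactly. Their poses are not given: they have to be found in the camera images.
- mug_center (a point): Centre, half-way up, of a loose brass mug: straight round body 58 mm in diameter and 80 mm high, open at the top, wall 4 mm, about 0.2 to 0.4 kg. The point's z axis points up out of the mouth, its y axis points to the handle. At the start it stands upright on the bench (centre 40 mm up).
- mug_handle (a point): Middle of the handle's opening, 45 mm out from the mug's axis (along its y) and 41 mm above its underside. The handle is a squared D of 9 mm bar in the mug's y-z plane. The opening, threaded along the mug's x axis, is 32 mm wide (y) and 45 mm high (18 to 63 mm above the underside). Hung by it and let go, the mug swings a few s below the hook, settling some 65 degrees over, reaching 115 mm below the rod.
- stand: Fixed blow-off stand, origin at the foot of its post on the bench, z up. Base plate 150 x 100 x 12 mm (x from -120 to +30 mm), post 14 mm thick and 190 mm high, small brass air nozzle 44 mm high on the base 60 mm in front of the post. From the post's top the hook points along the stand's -x (roughly towards the robot).
- hook_rod (a point): Point on the axis of the hook's level rod, 190 mm above the bench, 55 mm in front of the post (stand -x); axes as the stand's. The rod is 8 mm thick, lies along the stand's x axis and runs from the post to 102 mm in front of it, then turns up: its end is 114 mm in front of the post, its top 210 mm above the bench.
- valve: Fixed spring-return air valve, origin under the centre of its aluminium block (80 x 80 x 45 mm high), z up. A guide plate 70 mm wide and 12 mm high runs from the block along the valve's -x (roughly towards the robot) to 240 mm from the origin. The slide is pulled along the valve's -x.
- slide: The valve's slide: steel carriage 34 x 46 mm with an upright black paddle: 12 mm thick (x), 44 mm wide (y), 33 to 95 mm above the bench. Origin at bench height under the paddle's centre, axes as the valve's. Shut, it lies 115 mm from the valve's origin along the valve's -x; it pulls 95 mm out. The spring pulls back with 5 N when shut and 1.2 N more per 10 mm; let go, it shuts.
- slide_grip (a point): Point in the middle of the paddle's thickness and width, 75 mm above the bench (20 mm below the paddle's top): where to grip it from above, across its 12 mm thickness (fingers closing along the valve's x axis). It moves with the slide.
- mark_line (a point): The mark: half-way between two upright steel tabs (6 mm along x, 14 mm wide, 40 mm high, 46 mm to either side of the slide's centre line); thin dark line across the guide between them. Site 40 mm above the bench, axes as the valve's. It lies 35 to 70 mm out from the shut paddle and does not stop the slide. At the mark, slide_grip and mark_line are level along the valve's x.
- candlestick: Bystander: loose brass candlestick, 68 mm across the foot, 95 mm high, upright; origin under its centre.
- sleeve: Bystander: loose upright brass sleeve (tube), 36 mm in diameter, 75 mm high; origin under its centre.
- hammer: Bystander: hammer lying on the bench, about 260 mm long along its x axis, origin near its middle.
- mug: The same mug; origin under its centre, axes as mug_center.
Not all that is in view belongs to the job. Leave any pink look-alike of the mug alone. What is meant by the part that bears mark_line is not red, and is the smaller of those in its own colour.

How it is judged (in metres and radians):
On the way, in this order (a step that is already met when the one before it is completed fails the run):
1. the mug hangs by its handle on the hook, let go (height (world z) of mug_handle above 0.14 m and height (world z) of mug_center between 0.085 and 0.15 m and distance between mug_handle and hook_rod below 0.07 m and y of mug_handle in the frame of hook_rod between -0.035 and 0.035 m and contact force between mug and stand above 0.5 N and contact force between each of the arm, the fingers and mug below 0.1 N), for 0.3 s.
2. the gripped slide is out at the mark (x of slide_grip in the frame of mark_line between -0.007 and 0.007 m and contact force between the fingers and slide above 2 N and linear speed of slide below 0.02 m/s), for 0.5 s.
At the end, for the whole second after the job is handed in: Mug hangs untouched by its handle on the hook (handle opening over 140 mm up, within 70 mm of the rod point and 35 mm sideways; mug centre 85 to 150 mm up; swinging under 0.25 m/s); fingers grip the slide (over 2 N), still, within 7 mm of the mark; bystanders within 30 mm (all of step 1 and all of step 2 and linear speed of mug below 0.25 m/s); the arm keeps its last pose, push and grip.
It fails at once if the candlestick is disturbed (moved over 30 mm) (distance of candlestick from where it was at the start of the episode above 0.03 m).
It fails at once if the sleeve is disturbed (moved over 30 mm) (distance of sleeve from where it was at the start of the episode above 0.03 m).
It fails at once if the hammer is disturbed (moved over 30 mm) (distance of hammer from where it was at the start of the episode above 0.03 m).
It also fails if it takes over 61 s, if anything falls off the work surface, if the arm or the gripper's body presses on something with over 40 N, if the wrist force passes 120 N, or if a joint passes its speed limit or range.

## Working session

There is one attempt and no reset: what is moved stays moved. The work goes in short steps, Python scripts to look and compute and a tool call to move; the robot and the scene stay as the last step left them, time stands still between calls to the robot, and variables do not carry over. Pictures are saved under pics/ and viewed, at most 10 in all, crops included, and the job is handed in when it is done.

Besides the shell and the picture viewer there is one more tool, called after ">>>" by a JSON object that holds its "op" and its "data", one argument or row to a line. play_rows: Moves the arm, as the interface text tells. Its arguments: {"type":"object","properties":{"translation":{"type":"array"},"rotation":{"type":"array"},"gripper":{"type":"array"},"force":{"type":"number"}},"required":["translation","rotation","gripper"]}

```bash
mkdir -p pics
python3 - <<'E'
from rig import ctrl, vision
import cv2,pickle
s=ctrl.sense(); print({k:s[k] for k in("time_s","eef_pos","ee_rot","grip_width")})
for n in("side","top"):
    c=vision.capture(n); pickle.dump(c,open(f"{n}.pkl","wb")); cv2.imwrite(f"pics/{n}0.png",c["pixels"][:,:,::-1])
    print(n,{k:v for k,v in c.items() if k!="pixels"})
E
```

```text
{'time_s': 0.0, 'eef_pos': array([194.97728945, 487.16482128, 230.73790548]), 'ee_rot': array([-2.47082939e-04,  1.89250111e-01,  9.81928698e-01, -6.04888297e-04]), 'grip_width': 0.9995912234576261}
side {'vfov': 48.8452607142788, 'cx': 315.980249634018, 'cy': 235.23887059154026, 'k1': -0.030201900253073597, 'rvec': array([ 2.20614602, -0.31980564,  0.14142475]), 'tvec': array([-531.59049229,  146.80783009, 1178.82801652])}
top {'vfov': 44.5168475951114, 'cx': 328.95521138584957, 'cy': 240.25434377614687, 'k1': -0.1848415247900512, 'rvec': array([ 2.16691399, -2.10660399,  0.18372941]), 'tvec': array([ -93.46859434,  551.92531603, 1657.8329316 ])}
```

View pics/top0.png

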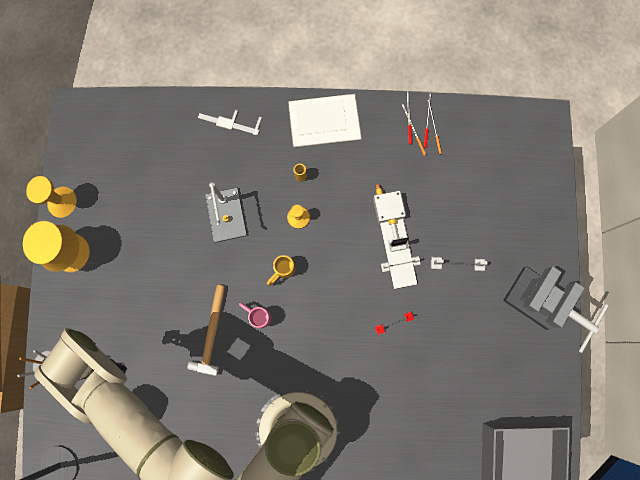

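View pics/side0.png

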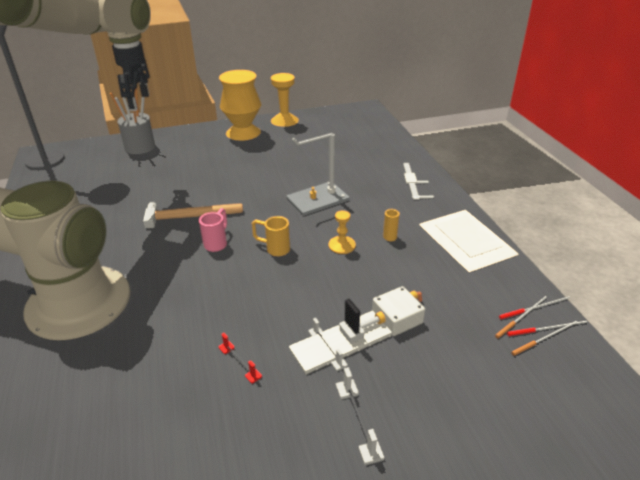

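Top view: the mug is at (284,266) with its handle toward (270,281), and the pink look-alike is at (258,316). The stand is at (226,213) and the hammer at (210,330). The candlestick is at (298,216) and the sleeve at (300,172). The valve is at (392,220) with its paddle near (398,241).

There are three mark candidates:
- Red pair at (380,328)/(409,316).
- White pair on the guide at (385,267)/(415,263), about 33 px apart.
- White pair at (437,263)/(481,265), about 45 px apart.

The pair on the guide fits: it isn't red and it is the smaller of the white ones. I'll confirm that in a crop.

```bash
cat > h.py <<'E'
import numpy as np, cv2, pickle
from scipy.spatial.transform import Rotation as R
def load(n): return pickle.load(open(n+".pkl","rb"))
def intr(c):
    f=240/np.tan(np.radians(c["vfov"]/2)); return np.array([[f,0,c["cx"]],[0,f,c["cy"]],[0,0,1]]),np.array([c["k1"],0,0,0.])
def pose(c,s=None):
    if "rvec" in c:
        r=R.from_rotvec(c["rvec"]).as_matrix(); return r.T,-r.T@c["tvec"]
    q=s["ee_rot"]; T=R.from_quat([q[1],q[2],q[3],q[0]]).as_matrix(); M=np.array(c["mount"])
    return T@M[:3,:3], T@M[:3,3]+s["eef_pos"]
def rays(c,uv,s=None):
    K,d=intr(c); p=cv2.undistortPoints(np.array(uv,float).reshape(-1,1,2),K,d)[:,0]
    A,o=pose(c,s); return o,np.c_[p,np.ones(len(p))]@A.T
def plane(c,uv,z,s=None):
    o,D=rays(c,uv,s); return o+D*((z-o[2])/D[:,2])[:,None]
def tri(obs):
    A=np.zeros((3,3));b=np.zeros(3)
    for c,uv,s in obs:
        o,D=rays(c,[uv],s); d=D[0]/np.linalg.norm(D[0]); P=np.eye(3)-np.outer(d,d); A+=P;b+=P@o
    x=np.linalg.solve(A,b); return x
def proj(c,X,s=None):
    A,o=pose(c,s); K,d=intr(c); r=A.T; return cv2.projectPoints(np.array(X,float).reshape(-1,1,3),cv2.Rodrigues(r)[0],-r@o,K,d)[0][:,0]
E
python3 - <<'E'
from h import *
t=load("top")["pixels"];s=load("side")["pixels"]
a=cv2.resize(t[165:300,190:430],None,fx=3.3,fy=3.3,interpolation=cv2.INTER_CUBIC)[:, :, ::-1]
cv2.imwrite("pics/t1.png",a)
b=cv2.resize(s[120:400,230:470],None,fx=2.1,fy=2.1,interpolation=cv2.INTER_CUBIC)[:, :, ::-1]
cv2.imwrite("pics/s1.png",b)
E
```

```text
(no output)
```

View pics/t1.png

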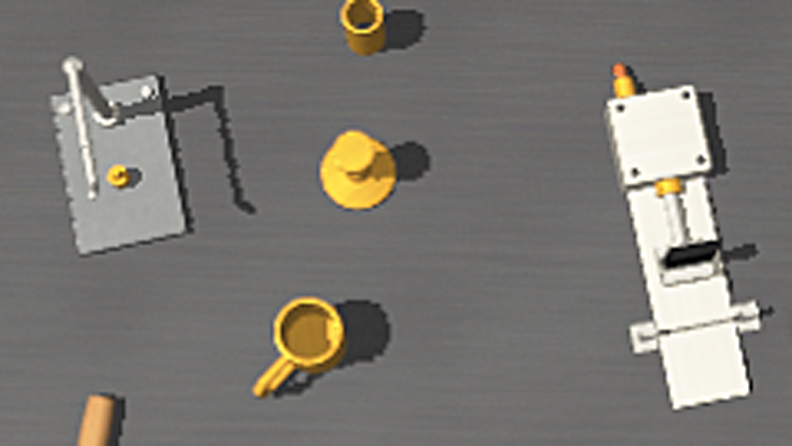

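View pics/s1.png

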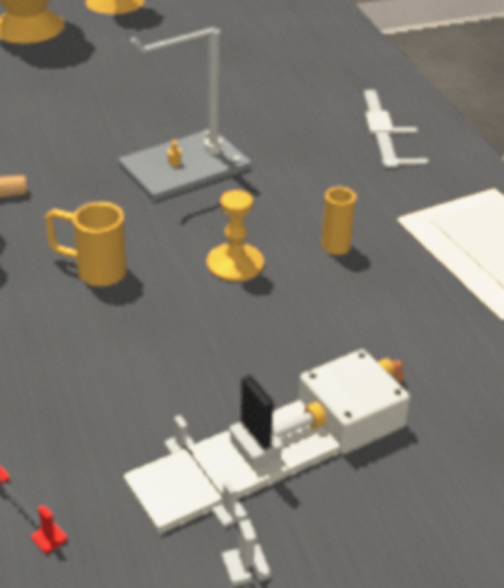

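The crop confirms it: the smaller white pair straddles the guide at crop (645,336)/(745,316), joined by a dark line. The larger pair and the red pair stand off the guide. The mug is next to the candlestick, with its handle pointing down-left in the top view.

Run:
```python
from h import *
np.set_printoptions(precision=1,suppress=True)
t=load("top");s=load("side")
T=lambda *p:[(190+(x+.5)/3.3-.5,165+(y+.5)/3.3-.5) for x,y in p]
S=lambda *p:[(230+(x+.5)/2.1-.5,120+(y+.5)/2.1-.5) for x,y in p]
B=plane(t,T((52,97),(158,75),(187,235),(80,254)),12); print("base",B,np.linalg.norm(np.diff(B[:,:2],axis=0),axis=1))
print("rod",plane(t,T((70,65),(93,188)),190), "tri top post",tri([(t,T((70,65))[0],None),(s,S((214,32))[0],None)]))
V=plane(t,T((608,103),(694,86),(714,168),(628,188)),45); print("blk",V,V.mean(0),np.linalg.norm(np.diff(V[:,:2],axis=0),axis=1))
G=plane(t,T((672,409),(750,392)),12);print("guide",G)
print("line ends",plane(t,T((660,331),(730,320)),12), plane(s,S((192,462),(222,492)),12))
print("tab tops side",plane(s,S((180,420),(228,487)),40))
print("paddle top top",plane(t,T((665,252),(716,242)),95)," side",plane(s,S((243,380),(268,398)),95))
print("mug rim",plane(t,T((308,331)),80),plane(s,S((100,216)),80))
print("handle",plane(t,T((261,390)),58),plane(s,S((50,218)),62))
# mug rim by mask
for n,c in(("top",t),("side",s)):
    h=cv2.cvtColor(c["pixels"],cv2.COLOR_RGB2HSV); m=cv2.inRange(h,(12,120,60),(30,255,255))
    N,_,st,ce=cv2.connectedComponentsWithStats(m)
    for i in range(1,N):
        if st[i,4]>60: print(n,st[i],ce[i],plane(c,[ce[i]],40)[0])
print("candle foot,sleeve top",plane(t,T((358,175)),10),plane(t,T((362,13)),75), "hammer head/end",plane(t,[(204,368),(220,287)],15))
```

```text
base [[691.2 300.1  12. ]
 [714.3 203.1  12. ]
 [566.3 168.3  12. ]
 [546.1 264.9  12. ]] [ 99.8 152.1  98.6]
rod [[675.2 248.2 190. ]
 [572.3 222.4 190. ]] tri top post [673.7 249.3 186.3]
blk [[ 691.3 -206.9   45. ]
 [ 709.6 -284.2   45. ]
 [ 634.8 -302.5   45. ]
 [ 614.2 -225.7   45. ]] [ 662.5 -254.8   45. ] [79.4 77.  79.5]
guide [[ 421.6 -270.8   12. ]
 [ 438.6 -340.7   12. ]]
line ends [[ 491.3 -259.2   12. ]
 [ 503.  -322.3   12. ]] [[ 484.9 -275.    12. ]
 [ 501.2 -318.2   12. ]]
tab tops side [[ 482.  -244.4   40. ]
 [ 500.8 -336.4   40. ]]
paddle top top [[ 549.1 -253.7   95. ]
 [ 559.  -297.7   95. ]]  side [[ 538.7 -262.8   95. ]
 [ 553.1 -291.6   95. ]]
mug rim [[474.1  50.4  80. ]] [[472.5  50.5  80. ]]
handle [[424.1  90.8  58. ]] [[420.1  88.2  62. ]]
top [293 163  14  19 184] [299.8 172.1] [759.1  14.7  40. ]
top [  26  176   51   42 1298] [ 51.2 196.2] [668.7 783.6  40. ]
top [287 205  23  23 413] [298.  216.4] [623.7  14.9  40. ]
top [  23  221   67   51 2578] [ 55.1 246.8] [511.4 752.3  40. ]
top [267 255  28  31 468] [281.8 268.1] [469.6  56.5  40. ]
top [   0  
[... 361 characters left out ...]
75.3 853.5  40. ]
side [134  86   7  31 106] [137.   99.5] [ 152.6 1023.9   40. ]
side [223 204  19   9 129] [232.6 207.9] [384.3 203.8  40. ]
side [156 206  64  13 395] [185. 212.] [261.6 221.8  40. ]
side [384 209  16  32 413] [390.8 224.3] [753.5  13.9  40. ]
side [328 210  28  44 660] [341.8 235.3] [621.6   6.6  40. ]
side [252 216  38  40 989] [274.6 234.7] [464.8  57.6  40. ]
side [376 311   9  13  67] [380.8 316.8] [ 611.6 -275.1   40. ]
side [496 321  19  17 110] [505. 329.] [ 835.1 -378.2   40. ]
side [512 341  24  14 127] [523.7 347.5] [ 843.5 -430.3   40. ]
candle foot,sleeve top [[626.2  16.   10. ]] [[759.5  14.7  75. ]] hammer head/end [[173.5 274.1  15. ]
 [411.1 238.4  15. ]]
```

>>> {"op": "play_rows", "data": {
  "translation": [
    [-0.42, -0.302, 0.03],
    [-0.42, -0.302, 0.03],
    [-0.42, -0.302, 0.03],
    [-0.42, -0.302, 0.03],
    [-0.42, -0.302, 0.03],
    [-0.42, -0.302, 0.03],
    [-0.42, -0.302, 0.03],
    [-0.42, -0.302, 0.03],
    [-0.42, -0.302, 0.03],
    [-0.42, -0.302, 0.03]
  ],
  "rotation": [
    [0, 0, 0.309],
    [0, 0, 0.309],
    [0, 0, 0.309],
    [0, 0, 0.309],
    [0, 0, 0.309],
    [0, 0, 0.309],
    [0, 0, 0.309],
    [0, 0, 0.309],
    [0, 0, 0.309],
    [0, 0, 0.309]
  ],
  "gripper": [-1, -1, -1, -1, -1, -1, -1, -1, -1, -1]
}}

```text
time_s: 1.35
eef_pos: [472.8, 50.6, 200.9]
ee_rot: [-0.001, 0.339, 0.941, -0.0]
force: [-0.2, 0.9, 0.2]
grip_width: 0.998
grip_force: 0.0
```

```bash
cat >> h.py <<'E'
def T_of(s):
    q=s["ee_rot"]; return R.from_quat([q[1],q[2],q[3],q[0]])
def goal(s,p,ydeg):
    "shift and turn to TCP p (mm), tool down, tool y at ydeg"
    T=T_of(s); a=np.radians(ydeg); y=np.array([np.cos(a),np.sin(a),0]); z=np.array([0,0,-1.]); x=np.cross(y,z)
    G=R.from_matrix(np.c_[x,y,z]); return np.round(T.inv().apply(np.array(p)-s["eef_pos"])/1000,4), np.round((T.inv()*G).as_rotvec(),4)
E
python3 - <<'E'
from rig import ctrl, vision
from h import *
s=ctrl.sense(); c=vision.capture("wrist"); pickle.dump((c,s),open("w1.pkl","wb"))
print(s["time_s"],s["eef_pos"],s["ee_rot"],s["joints"],c["mount"],c["vfov"],c["k1"])
cv2.imwrite("pics/w1.png",c["pixels"][:,:,::-1])
E
```

```text
1.35 [472.769282    50.57127116 200.86995001] [-5.60660701e-04  3.38822699e-01  9.40850075e-01 -1.67976930e-05] [-1.40654382e-01  2.32067757e-01  1.68686056e+00  2.07769982e-04
  1.22376902e+00 -1.02019077e+00] [[ 7.28591091e-04 -9.50446668e-01 -3.10886796e-01  7.99031043e+01]
 [ 9.99999618e-01  8.42418414e-04 -2.31862410e-04  9.30428916e-01]
 [ 4.82269617e-04 -3.10886508e-01  9.50446919e-01 -1.42386451e+02]
 [ 0.00000000e+00  0.00000000e+00  0.00000000e+00  1.00000000e+00]] 60.99233981746651 -0.032606088027409996
```

View pics/w1.png

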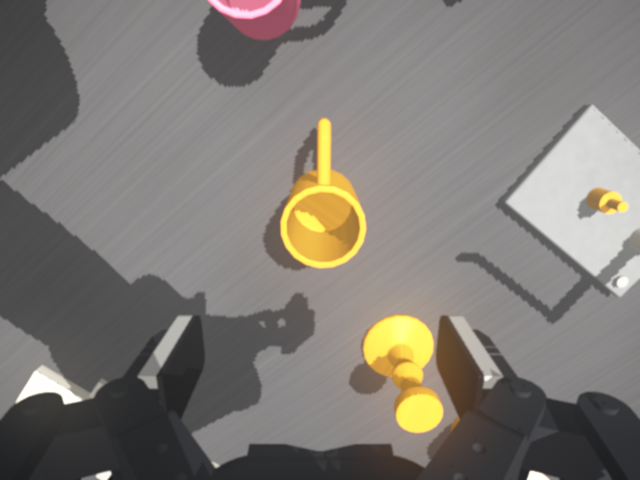

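The wrist view shows the brass mug's rim centred at (323,227) and its handle tip at (324,123). The handle lies along the tool's x axis, as planned.

Run:
```python
from h import *
np.set_printoptions(precision=2,suppress=True)
c,s=pickle.load(open("w1.pkl","rb"))
h=cv2.cvtColor(c["pixels"],cv2.COLOR_RGB2HSV); m=cv2.inRange(h,(12,120,40),(30,255,255))
m[:100]=0;m[275:]=0;m[:,:270]=0;m[:,380:]=0
ys,xs=np.nonzero(m); k=ys<165; print("handle stripe x",xs[k].mean(),"top row",ys.min(), "sides",[(xs[ys==r].min(),xs[ys==r].max()) for r in (200,215,225,235)],ys.max())
p=plane(c,[(323,227),((xs[ys==225].min()+xs[ys==225].max())/2,(186+ys.max())/2)],80,s); print(p)
q=plane(c,[(xs[(ys>125)&(ys<165)].mean(),122),(xs[(ys>140)&(ys<165)].mean(),160)],70,s); print(q)
d=q[0]-p[0]; print(np.hypot(*d[:2]),np.degrees(np.arctan2(d[1],d[0])))
print("rim dia",plane(c,[(281,227),(366,227),(323,186),(323,ys.max())],80,s))
```

```text
handle stripe x 323.5812101910828 top row 118 sides [(np.int64(288), np.int64(357)), (np.int64(282), np.int64(364)), (np.int64(280), np.int64(365)), (np.int64(280), np.int64(364))] 267
[[472.7   54.42  80.  ]
 [472.21  54.38  80.  ]]
[[420.59  97.82  70.  ]
 [439.4   82.32  70.  ]]
67.81875225858118 140.20982350003825
rim dia [[454.69  32.61  80.  ]
 [491.13  76.75  80.  ]
 [451.18  72.12  80.  ]
 [495.07  36.02  80.  ]]
```

>>> {"op": "play_rows", "data": {
  "translation": [
    [0.002, 0.002, 0.06],
    [0.002, 0.002, 0.12],
    [0.002, 0.002, 0.168],
    [0.002, 0.002, 0.168],
    [0.002, 0.002, 0.168],
    [0.002, 0.002, 0.168],
    [0.002, 0.002, 0.168],
    [0.002, 0.002, 0.168],
    [0.002, 0.002, 0.168],
    [0.002, 0.002, 0.168]
  ],
  "rotation": [
    [0, 0, 0],
    [0, 0, 0],
    [0, 0, 0],
    [0, 0, 0],
    [0, 0, 0],
    [0, 0, 0],
    [0, 0, 0],
    [0, 0, 0],
    [0, 0, 0],
    [0, 0, 0]
  ],
  "gripper": [-1, -1, -1, -1, 0.6, 0.6, 0.6, 0.6, 0.6, 0.6],
  "force": 60
}}

```text
time_s: 2.65
eef_pos: [473.9, 53.9, 35.7]
ee_rot: [0.002, 0.338, 0.941, 0.001]
force: [-0.3, 1.2, 7.5]
grip_width: 0.657
grip_force: 64.4
```

>>> {"op": "play_rows", "data": {
  "translation": [
    [0, 0, -0.06],
    [0, 0, -0.12],
    [0, 0, -0.157],
    [0.012, 0.065, -0.157],
    [0.023, 0.129, -0.157],
    [0.023, 0.129, -0.157],
    [0.023, 0.129, -0.157],
    [0.023, 0.129, -0.157],
    [0.023, 0.129, -0.157],
    [0.023, 0.129, -0.157]
  ],
  "rotation": [
    [0, 0, 0],
    [0, 0, 0],
    [0, 0, 0],
    [0, 0, 0.18],
    [0, 0, 0.36],
    [0, 0, 0.54],
    [0, 0, 0.644],
    [0, 0, 0.644],
    [0, 0, 0.644],
    [0, 0, 0.644]
  ],
  "gripper": [0.6, 0.6, 0.6, 0.6, 0.6, 0.6, 0.6, 0.6, 0.6, 0.6]
}}

```text
time_s: 3.9
eef_pos: [536.8, 167.7, 190.6]
ee_rot: [0.0, 0.618, 0.786, 0.0]
force: [-0.8, -0.5, -4.0]
grip_width: 0.654
grip_force: 67.9
```

Run:
```python
from rig import ctrl, vision
from h import *
s=ctrl.sense(); print(s["eef_pos"],s["ee_rot"],s["grip_width"],s["force"])
C={}
for n in("wrist","side","top"): C[n]=vision.capture(n)
pickle.dump((C,s),open("c2.pkl","wb"))
w=cv2.resize(C["wrist"]["pixels"],(400,300)); 
a=cv2.resize(C["side"]["pixels"][90:240,220:420],(800,600),interpolation=cv2.INTER_CUBIC)
b=cv2.resize(C["top"]["pixels"][165:315,190:390],(400,300),interpolation=cv2.INTER_CUBIC)
a=cv2.resize(C["side"]["pixels"][100:220,240:400],(800,600),interpolation=cv2.INTER_CUBIC)
cv2.imwrite("pics/c2.png",np.vstack([np.hstack([w,b]),cv2.resize(a,(400,300)).repeat(1,0) if 0 else np.hstack([cv2.resize(C["side"]["pixels"][90:240,220:420],(400,300)),np.zeros((300,400,3),np.uint8)])])[:,:,::-1])
```

```text
[536.83592593 167.68276203 190.63631808] [1.22348060e-04 6.18227077e-01 7.85999523e-01 1.25926789e-04] 0.6541695882123321 [-0.76374002 -0.45125256 -4.0245621 ]
```

View pics/c2.png

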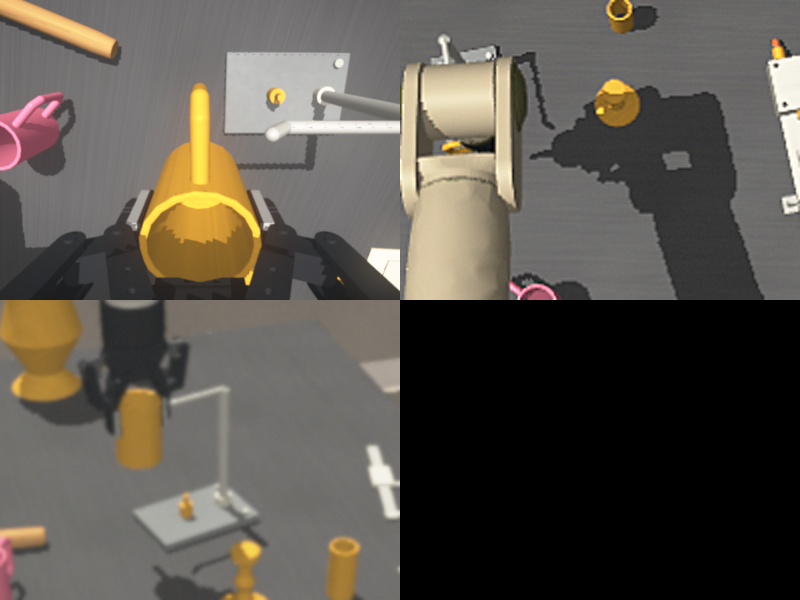

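The wrist view shows the handle upright at about (320,136)–(320,290) in full-resolution pixels. The hook rod runs along row 204, with its tip at (441,208), and is parallel to the tool's y axis. The mug is held straight.

Run:
```python
from h import *
np.set_printoptions(precision=1,suppress=True)
C,s=pickle.load(open("c2.pkl","rb")); c=C["wrist"]; T=T_of(s)
tl=lambda P:T.inv().apply(P-s["eef_pos"])
im=c["pixels"].astype(int)
for u in (470,520,570,620):
    col=im[150:250,u]; r=np.nonzero(col.min(1)>185)[0]+150; print(u,r.min(),r.max(), end=" ")
    print(tl(plane(c,[(u,(r.min()+r.max())/2)],190,s))[0], tl(plane(c,[(u,r.min()),(u,r.max())],190,s))[:,0])
print("tip",tl(plane(c,[(436,209),(444,209)],210,s)))
h=cv2.cvtColor(c["pixels"],cv2.COLOR_RGB2HSV); m=cv2.inRange(h,(12,120,40),(30,255,255))
ys,xs=np.nonzero(m[:,290:360]); xs+=290; k=(ys>130)&(ys<220)
print("handle",ys[ys>110].min(), [(xs[ys==r].min(),xs[ys==r].max()) for r in(150,180,210,240)])
for z in (222,227): print(z,tl(plane(c,[(320,ys[ys>110].min())],z,s)),tl(plane(c,[(320,180)],z,s)))
print("rim",tl(plane(c,[(320,310),(225,380),(415,380)],235,s)))
r=C["top"];
```

```text
470 150 211 [55.5 53.9  0.7] [66.2 44.4]
520 176 211 [50.9 72.5  0.7] [57.2 44.4]
570 194 211 [47.7 91.5  0.7] [50.8 44.5]
620 194 211 [ 47.8 110.3   0.7] [50.9 44.6]
tip [[ 50.   36.8 -19.4]
 [ 50.1  39.3 -19.4]]
handle 133 [(np.int64(305), np.int64(333)), (np.int64(304), np.int64(335)), (np.int64(304), np.int64(335)), (np.int64(290), np.int64(359))]
222 [[ 73.6   0.7 -31.4]] [[ 61.1   0.7 -31.4]]
227 [[ 74.    0.7 -36.4]] [[ 62.    0.7 -36.4]]
rim [[ 28.3   0.7 -44.4]
 [  5.7 -26.6 -44.4]
 [  5.8  28.  -44.4]]
```

>>> {"op": "play_rows", "data": {
  "translation": [
    [0, 0, -0.003],
    [0, 0.02, -0.003],
    [0, 0.045, -0.003],
    [0, 0.07, -0.003],
    [0, 0.086, -0.003],
    [0, 0.086, -0.003],
    [0, 0.086, 0.008],
    [0, 0.086, 0.016],
    [0, 0.086, 0.022],
    [0, 0.086, 0.022]
  ],
  "rotation": [
    [0, 0, 0],
    [0, 0, 0],
    [0, 0, 0],
    [0, 0, 0],
    [0, 0, 0],
    [0, 0, 0],
    [0, 0, 0],
    [0, 0, 0],
    [0, 0, 0],
    [0, 0, 0]
  ],
  "gripper": [0.6, 0.6, 0.6, 0.6, 0.6, 0.6, 0.6, 0.6, 0.6, 0.6]
}}

```text
time_s: 5.3
eef_pos: [620.2, 188.0, 167.8]
ee_rot: [-0.0, 0.619, 0.786, -0.0]
force: [-0.2, 0.2, -3.5]
grip_width: 0.656
grip_force: 67.9
```

Run:
```python
from rig import ctrl, vision
from h import *
s=ctrl.sense(); print(s["eef_pos"],s["ee_rot"],s["grip_width"],s["force"])
C={}
for n in("wrist","side"): C[n]=vision.capture(n)
pickle.dump((C,s),open("c3.pkl","wb"))
a=cv2.resize(C["side"]["pixels"][90:210,250:410],(400,300),interpolation=cv2.INTER_CUBIC)
cv2.imwrite("pics/c3.png",np.hstack([cv2.resize(C["wrist"]["pixels"],(400,300)),a])[:,:,::-1])
```

```text
[620.15971963 188.03775024 167.77254268] [-3.45014020e-04  6.18552817e-01  7.85743072e-01 -3.43532688e-04] 0.6555055374893876 [-0.1623964   0.19289865 -3.45565997]
```

View pics/c3.png

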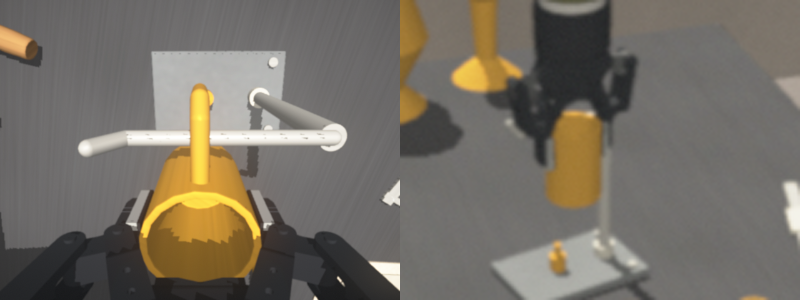

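The handle is over the rod, about 1 mm clear of it. Next I lower slightly, let go and rise.

>>> {"op": "play_rows", "data": {
  "translation": [
    [0, 0, 0.002],
    [0, 0, 0.002],
    [0, 0, 0.002],
    [0, 0, 0.002],
    [0, 0, 0.002],
    [0, 0, -0.03],
    [0, 0, -0.08],
    [0, 0, -0.13],
    [0, 0, -0.13],
    [0, 0, -0.13]
  ],
  "rotation": [
    [0, 0, 0],
    [0, 0, 0],
    [0, 0, 0],
    [0, 0, 0],
    [0, 0, 0],
    [0, 0, 0],
    [0, 0, 0],
    [0, 0, 0],
    [0, 0, 0],
    [0, 0, 0]
  ],
  "gripper": [0.6, -1, -1, -1, -1, -1, -1, -1, -1, -1]
}}

```text
time_s: 6.65
eef_pos: [620.3, 188.0, 297.3]
ee_rot: [-0.001, 0.619, 0.786, -0.001]
force: [0.0, -0.1, 0.1]
grip_width: 0.996
grip_force: 0.0
```

Run:
```python
from rig import ctrl, vision
from h import *
s=ctrl.sense()
# waypoint: above shut paddle, valve x ~13.5 deg, camera look
print(s["eef_pos"],s["joints"],s["grip_width"])
for p,y in (((470,60,300),13.5),((530,-282,230),13.5),((530,-282,230),193.5)): print(p,y,goal(s,p,y))
```

```text
[620.28236398 188.03101448 297.29440412] [ 1.13930909e-01  5.75711381e-01  9.39503363e-01 -1.78882672e-05
  1.62781361e+00 -1.23025903e-01] 0.9960954410862726
(470, 60, 300) 13.5 (array([-0.0892, -0.1761, -0.0025]), array([-0.0014, -0.0002,  0.0013]))
(530, -282, 230) 13.5 (array([-0.4357, -0.198 ,  0.0675]), array([-0.0014, -0.0002,  0.0013]))
(530, -282, 230) 193.5 (array([-0.4357, -0.198 ,  0.0675]), array([ 2.0000e-04, -2.2000e-03, -3.1403e+00]))
```

>>> {"op": "play_rows", "data": {
  "translation": [
    [-0.05, -0.02, 0],
    [-0.494, -0.206, 0.097],
    [-0.494, -0.206, 0.097],
    [-0.494, -0.206, 0.097],
    [-0.494, -0.206, 0.097],
    [-0.494, -0.206, 0.097],
    [-0.494, -0.206, 0.097],
    [-0.494, -0.206, 0.097],
    [-0.494, -0.206, 0.097],
    [-0.494, -0.206, 0.097]
  ],
  "rotation": [
    [0, 0, 0],
    [0, 0, 0],
    [0, 0, 0],
    [0, 0, 0],
    [0, 0, 0],
    [0, 0, 0],
    [0, 0, 0],
    [0, 0, 0],
    [0, 0, 0],
    [0, 0, 0]
  ],
  "gripper": [-1, -1, -1, -1, -1, -1, -1, -1, -1, -1]
}}

```text
time_s: 7.9
eef_pos: [534.2, -343.1, 198.0]
ee_rot: [-0.002, 0.62, 0.784, -0.0]
force: [0.3, 0.8, 0.2]
grip_width: 1.001
grip_force: 0.0
```

>>> {"op": "play_rows", "data": {
  "translation": [
    [0, 0, 0],
    [0, 0, 0]
  ],
  "rotation": [
    [0, 0, 0],
    [0, 0, 0]
  ],
  "gripper": [-1, -1]
}}

```text
time_s: 8.15
eef_pos: [536.6, -339.2, 201.3]
ee_rot: [-0.0, 0.618, 0.786, 0.0]
force: [0.0, 0.2, -0.2]
grip_width: 1.001
grip_force: 0.0
```

Run:
```python
from rig import ctrl, vision
from h import *
s=ctrl.sense(); print(s["time_s"],s["eef_pos"],s["ee_rot"])
C={}
for n in("wrist","side"): C[n]=vision.capture(n)
pickle.dump((C,s),open("c4.pkl","wb"))
w=C["wrist"]["pixels"].copy()
w[0:180,0:240]=cv2.resize(C["side"]["pixels"][90:210,250:410],(240,180),interpolation=cv2.INTER_CUBIC)
cv2.imwrite("pics/c4.png",w[:,:,::-1])
```

```text
8.15 [ 536.64591916 -339.20175473  201.34545097] [-9.18427575e-05  6.17922684e-01  7.86238859e-01  6.80676963e-05]
```

View pics/c4.png

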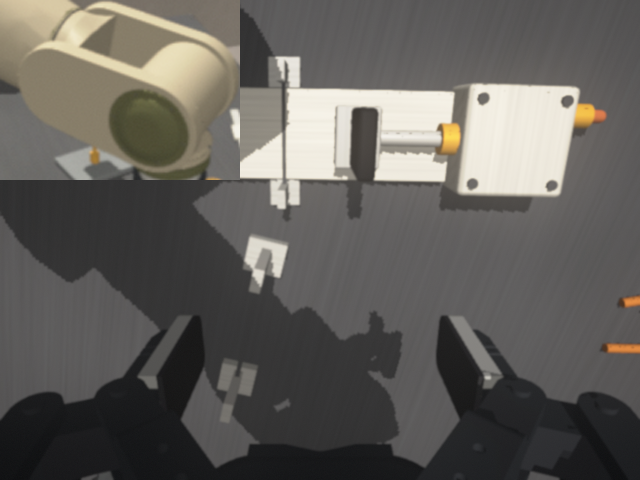

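The wrist view shows the black paddle with its top face at columns 361–381, rows 107–182. The mark line is at column 286, with tabs at (285,70) and (285,193) either side of the guide. The side inset is blocked by the arm, so I'll check the mug later.

Run:
```python
from h import *
np.set_printoptions(precision=1,suppress=True)
C,s=pickle.load(open("c4.pkl","rb")); c=C["wrist"]; T=T_of(s)
tl=lambda P:T.inv().apply(P-s["eef_pos"])
g=cv2.cvtColor(c["pixels"],cv2.COLOR_RGB2GRAY).astype(int)
for r in (120,145,170): print(r,g[r,346:390])
print("line cols",[(r,270+int(g[r,270:302].argmin()),270+(g[r,270:302]<150).nonzero()[0]) for r in (95,120,140,160,176)])
print("paddle top R edge/ctr",tl(plane(c,[(381,110),(381,180),(371,145)],95,s)))
print("paddle left low edge z33..",tl(plane(c,[(352,145)],95,s)))
P=plane(c,[(285.5,92),(286,135),(286,178)],12,s);print("line",tl(P),P)
Q=plane(c,[(456,88),(577,86),(562,195),(454,194)],45,s);print("blk",tl(Q),tl(Q).mean(0))
```

```text
120 [225 224 225 219 181 124  76  61  60  60  61  61  62  63  65  68  71  74
  74  74  74  74  74  74  73  73  72  72  69  68  71 112 171 202 194 195
 223 234 236 236 236 236 236 236]
145 [221 222 224 211 160  98  65  62  63  63  63  64  64  67  68  71  73  74
  73  72  73  73  72  71  72  71  70  68  67  82 134 189 206 187 153 129
 124 123 122 121 122 123 123 123]
170 [140 139 140 139 136 121  96  73  61  59  60  62  64  64  65  66  66  66
  67  67  67  66  66  66  66  64  62  64  89 145 202 227 232 232 232 232
 232 232 231 231 231 231 231 231]
line cols [(95, 283, array([270, 271, 272, 273, 274, 275, 276, 277, 278, 279, 280, 281, 282,
       283, 284, 285, 286, 287])), (120, 283, array([270, 271, 272, 273, 274, 275, 276, 277, 278, 279, 280, 281, 282,
       283, 284, 285, 286])), (140, 284, array([283, 284])), (160, 284, array([283, 284])), (176, 284, array([283, 284]))]
paddle top R edge/ctr [[ 78.4  36.3 106.4]
 [ 37.2  38.1 106.4]
 [ 58.3  31.2 106.4]]
paddle left low edge z33.. [[ 58.3  19.8 106.4]]
line [[ 90.9 -25.9 189.4]
 [ 58.6 -26.3 189.4]
 [ 24.4 -27.1 189.4]] [[ 490.  -257.    12. ]
 [ 497.3 -288.4   12. ]
 [ 504.5 -321.9   12. ]]
blk [[ 92.9  94.9 156.4]
 [ 95.3 180.  156.4]
 [ 17.8 183.1 156.3]
 [ 18.2 100.8 156.3]] [ 56.  139.7 156.4]
```

>>> {"op": "play_rows", "data": {
  "translation": [
    [0.05, 0.025, 0],
    [0.058, 0.029, 0.04],
    [0.058, 0.029, 0.09],
    [0.058, 0.029, 0.13],
    [0.058, 0.029, 0.145],
    [0.058, 0.029, 0.145],
    [0.058, 0.029, 0.145],
    [0.058, 0.029, 0.145],
    [0.058, 0.029, 0.145],
    [0.058, 0.029, 0.145]
  ],
  "rotation": [
    [0, 0, 0],
    [0, 0, 0],
    [0, 0, 0],
    [0, 0, 0],
    [0, 0, 0],
    [0, 0, 0],
    [0, 0, 0],
    [0, 0, 0],
    [0, 0, 0],
    [0, 0, 0]
  ],
  "gripper": [-1, -1, -1, -1, -1, 1, 1, 1, 1, 1],
  "force": 80
}}

```text
time_s: 9.5
eef_pos: [550.8, -277.5, 57.2]
ee_rot: [0.0, 0.619, 0.785, -0.0]
force: [-3.5, 0.8, 5.7]
grip_width: 0.129
grip_force: 78.1
```

>>> {"op": "play_rows", "data": {
  "translation": [
    [0, 0, 0],
    [0, 0, 0],
    [0, 0, 0],
    [0, 0, 0]
  ],
  "rotation": [
    [0, 0, 0],
    [0, 0, 0],
    [0, 0, 0],
    [0, 0, 0]
  ],
  "gripper": [1, 1, 1, 1]
}}

```text
time_s: 10.0
eef_pos: [550.8, -277.6, 57.2]
ee_rot: [0.0, 0.619, 0.785, -0.0]
force: [-3.8, 1.2, 6.4]
grip_width: 0.128
grip_force: 78.1
```

Run:
```python
from rig import ctrl, vision
from h import *
s=ctrl.sense(); print(s["time_s"],s["eef_pos"],s["force"],s["grip_width"],s["grip_force"])
C={n:vision.capture(n) for n in("wrist","side","top")}
pickle.dump((C,s),open("c5.pkl","wb"))
a=cv2.resize(C["wrist"]["pixels"],(400,300))
b=cv2.resize(C["side"]["pixels"][100:220,240:400],(400,300),interpolation=cv2.INTER_CUBIC)
d=cv2.resize(C["side"]["pixels"][250:400,280:480],(400,300),interpolation=cv2.INTER_CUBIC)
e=cv2.resize(C["top"]["pixels"][165:315,190:390],(400,300),interpolation=cv2.INTER_CUBIC)
cv2.imwrite("pics/c5.png",np.vstack([np.hstack([a,b]),np.hstack([d,e])])[:,:,::-1])
```

```text
10.0 [ 550.75735994 -277.56057958   57.2152647 ] [-3.77133578  1.23324853  6.36577799] 0.12807606429290389 78.13676834106445
```

View pics/c5.png

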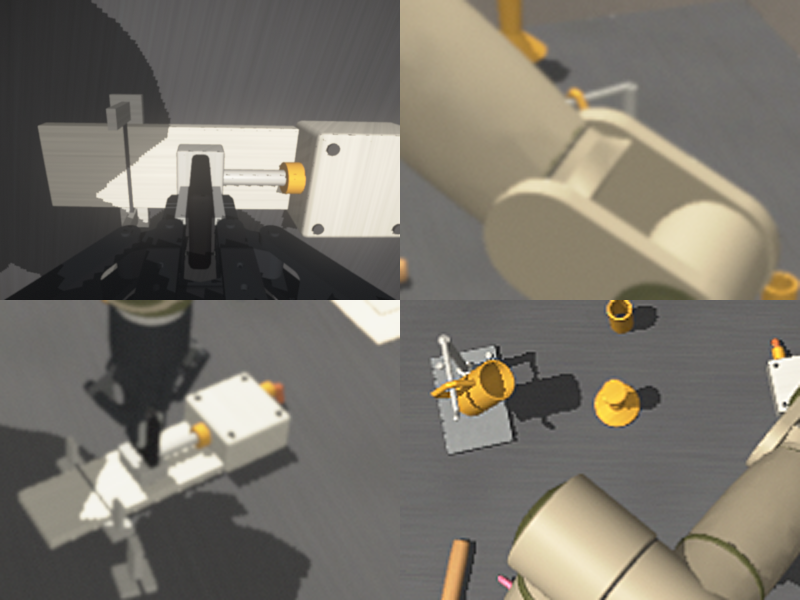

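The mug hangs on the hook (top inset, about (470,385)) and the paddle is gripped. In the wrist view the mark line is near column 252 at full resolution. I'll measure it relative to the grip, which sits at tool y = 0.

Run:
```python
from h import *
np.set_printoptions(precision=1,suppress=True)
C,s=pickle.load(open("c5.pkl","rb")); c=C["wrist"]; T=T_of(s)
tl=lambda P:T.inv().apply(P-s["eef_pos"])
g=cv2.cvtColor(c["pixels"],cv2.COLOR_RGB2GRAY).astype(int)
for r in (262,280,300,320,340,360,380,400):
    k=235+g[r,235:280].argmin(); print(r,k,g[r,k-3:k+4],tl(plane(c,[(k,r)],12,s))[0])
# tab top face z=40 and paddle on wrist image
for r in (200,210,220,230): print(r,g[r,205:275])
print("paddle cols row 320",g[330,370:430])
```

```text
262 235 [237 237 238 237 238 237 237] [  7.1 -41.3  45.2]
280 235 [239 239 239 239 239 239 239] [ -2.6 -41.9  45.2]
300 235 [234 234 234 234 234 235 235] [-13.7 -42.7  45.2]
320 278 [71 71 71 70 70 69 69] [-25.2 -21.   45.2]
340 277 [62 62 62 61 61 69 90] [-37.1 -22.   45.2]
360 279 [57 56 55 52 50 51 51] [-49.5 -21.3  45.2]
380 238 [47 44 40 39 39 40 41] [-62.5 -44.3  45.2]
400 235 [36 35 35 35 37 38 38] [-76.  -46.9  45.2]
200 [106 106 106 106 106 105 106 106 106 106 106 106 106 105 107 106 106 107
 107 107 107 107 107 106 107 107 108 108 108 108 107 108 108 108 108 108
 108 109 108 108 108 109 109 109 109 109 109 109 110 110 109 110 110 110
 109 109 110 110 109 110 110 110 109 110 111 117 128 140 155 162]
210 [130 137 137 137 137 137 137 137 137 137 138 138 138 138 138 138 139 138
 138 139 138 139 139 139 138 139 139 138 138 139 139 139 140 140 140 140
 140 140 141 140 141 141 141 141 141 141 141 141 141 141 141 142 142 142
 142 142 142 142 142 142 142 141 144 168 214 234 238 238 238 238]
220 [117 133 136 136 137 137 137 137 137 137 137 137 137 138 138 138 138 138
 138 138 138 139 139 139 139 139 139 139 139 140 140 139 139 139 139 140
 140 140 140 141 141 140 141 141 141 141 141 141 142 142 142 142 142 141
 142 141 143 153 169 172 164 175 209 230 236 236 236 236 236 236]
230 [103 128 137 137 137 137 137 138 136 138 138 139 138 138 138 139 138 139
 139 139 139 139 139 140 139 139 139 140 139 140 140 140 140 140 140 140
 141 140 141 141 140 141 141 143 150 156 158 166 191 221 232 235 235 235
 235 235 235 235 235 235 235 235 235 235 235 235 235 235 235 235]
paddle cols row 320 [ 70  70  70  69  77 125 191 226 233 233 233 233 233 233 233 233 233 233
 233 233 233 233 233 233 232 232 232 232 233 233 232 232 232 233 232 232
 232 232 232 232 233 232 232 232 232 232 232 232 232 233 232 232 232 232
 232 232 232 232 232 232]
```

Run:
```python
from h import *
np.set_printoptions(precision=1,suppress=True)
C,s=pickle.load(open("c5.pkl","rb")); c=C["wrist"]; T=T_of(s)
tl=lambda P:T.inv().apply(P-s["eef_pos"])
g=cv2.cvtColor(c["pixels"],cv2.COLOR_RGB2GRAY).astype(int)
for r in (205,220,240,260,280,300,315):
    k=190+g[r,190:222].argmin(); print(r,k,g[r,k-3:k+4],tl(plane(c,[(k,r)],12,s))[0])
for r in (160,165,170,175,180,190,200): print(r,g[r,160:225:1])
```

```text
205 200 [85 65 62 61 61 69 96] [ 36.  -56.   45.2]
220 200 [120  94  71  64  65  64  71] [ 28.6 -56.7  45.2]
240 202 [117  89  72  71  71  73  84] [ 18.5 -56.6  45.2]
260 203 [126 104  84  76  76  76  82] [  8.1 -57.1  45.2]
280 205 [217 164 121 109 110 112 136] [ -2.6 -57.   45.2]
300 207 [201 147 113 110 110 117 149] [-13.8 -57.   45.2]
315 208 [211 155 114 108 109 113 139] [-22.4 -57.3  45.2]
160 [ 53  53  52  53  54  55  54  54  53  53  54  53  54  54  63  87 110 119
 120 121 121 120 120 119 120 120 121 121 120 120 120 121 120 120 120 120
 121 120 120 121 121 121 120 121 120 120 120 121 121 121 121 121 120 122
 121 121 121 121 121 121 121 121 121 121 119]
165 [ 53  54  53  54  56  55  55  54  53  55  54  53  54  55  57  77 105 118
 121 122 122 121 121 121 120 118 116 113 107 101  98  94  93  92  93  92
  93  93  92  92  90  89  85  84  82  81  85  99 116 122 122 123 122 123
 123 122 123 122 122 123 122 123 122 123 123]
170 [ 54  54  55  55  55  54  55  54  55  53  54  54  56  57  61  70  87  99
 100  97  93  93  93  93  93  93  93  93  93  91  90  89  86  84  82  81
  80  80  80 
[... 481 characters left out ...]
100  86  80  78  79  79  78  80  80  79  79
  79  80  80  80  79  79  81  80  81  81  80  86  98 112 118 119 118 118
 119 119 119 119 119 118 119 119 119 119 119]
190 [ 57  57  57  56  56  56  56  56  55  57  74  99 115 118 119 119 119 119
 119 120 119 119 119 119 119 111  97  84  80  81  82  82  82  82  81  81
  80  79  80  80  80  80  81  83  82  82  82  84  91 105 118 121 122 122
 122 122 122 123 123 123 122 123 123 124 123]
200 [105 105 106 105 106 106 106 106 105 106 105 108 114 119 119 119 120 120
 120 119 120 120 120 119 120 119 112  95  83  82  83  83  82  84  83  83
  81  76  71  65  63  62  68  84 100 106 106 106 106 106 105 106 106 106
 106 106 106 106 105 107 106 106 107 107 107]
```

>>> {"op": "play_rows", "data": {
  "translation": [
    [0, -0.008, 0],
    [0, -0.018, 0],
    [0, -0.028, 0],
    [0, -0.038, 0],
    [0, -0.048, 0],
    [0, -0.0565, 0],
    [0, -0.0565, 0],
    [0, -0.0565, 0],
    [0, -0.0565, 0],
    [0, -0.0565, 0]
  ],
  "rotation": [
    [0, 0, 0],
    [0, 0, 0],
    [0, 0, 0],
    [0, 0, 0],
    [0, 0, 0],
    [0, 0, 0],
    [0, 0, 0],
    [0, 0, 0],
    [0, 0, 0],
    [0, 0, 0]
  ],
  "gripper": [1, 1, 1, 1, 1, 1, 1, 1, 1, 1]
}}

```text
time_s: 11.4
eef_pos: [497.5, -289.6, 57.2]
ee_rot: [0.001, 0.619, 0.785, 0.002]
force: [9.3, 8.2, 3.8]
grip_width: 0.129
grip_force: 78.8
```

Run:
```python
from rig import ctrl, vision
from h import *
np.set_printoptions(precision=1,suppress=True)
s=ctrl.sense(); print(s["time_s"],s["eef_pos"],s["force"],s["grip_width"],s["grip_force"])
s0=pickle.load(open("c5.pkl","rb"))[1]; print("moved",T_of(s0).inv().apply(s["eef_pos"]-s0["eef_pos"]))
C={n:vision.capture(n) for n in("wrist","side","top")}
pickle.dump((C,s),open("c6.pkl","wb"))
a=cv2.resize(C["wrist"]["pixels"][100:400,120:520],(400,300))
b=cv2.resize(C["side"]["pixels"][100:220,240:400],(400,300),interpolation=cv2.INTER_CUBIC)
d=cv2.resize(C["side"]["pixels"][250:400,280:480],(400,300),interpolation=cv2.INTER_CUBIC)
e=cv2.resize(C["top"]["pixels"][165:315,190:390],(400,300),interpolation=cv2.INTER_CUBIC)
cv2.imwrite("pics/c6.png",np.vstack([np.hstack([a,b]),np.hstack([d,e])])[:,:,::-1])
```

```text
11.4 [ 497.5 -289.6   57.2] [9.3 8.2 3.8] 0.12917574357209322 78.77488017082214
moved [  0.8 -54.6  -0. ]
```

View pics/c6.png

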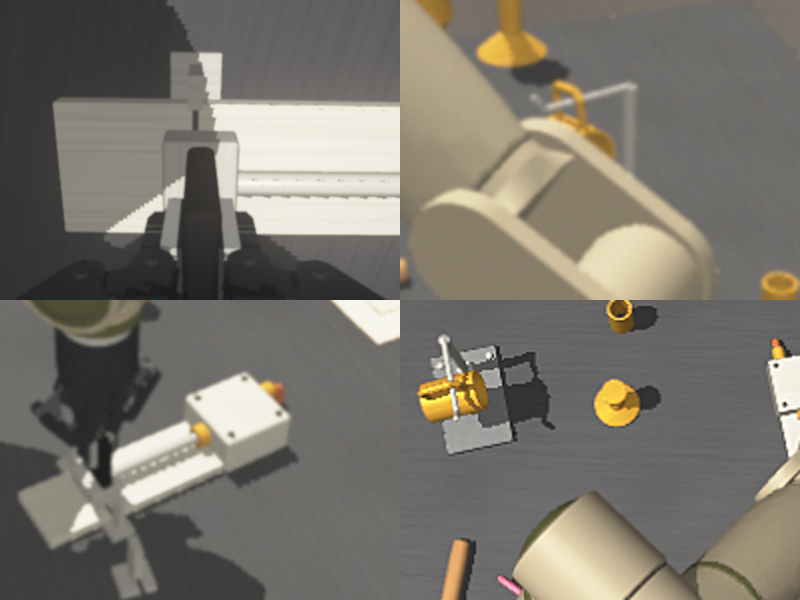

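The far tab and the mark line at about (316,218) now sit just beside the paddle. The mug is still swinging on the hook. I'll measure the remaining offset.

Run:
```python
from h import *
np.set_printoptions(precision=1,suppress=True)
C,s=pickle.load(open("c6.pkl","rb")); c=C["wrist"]; T=T_of(s)
tl=lambda P:T.inv().apply(P-s["eef_pos"])
g=cv2.cvtColor(c["pixels"],cv2.COLOR_RGB2GRAY).astype(int)
for r in (212,218,224): print(r,g[r,305:330],[tl(plane(c,[(k,r)],12,s))[0][1] for k in (313,316,319)])
for r in (165,168,172,178,184,190): print(r,g[r,295:340],[tl(plane(c,[(k,r)],40,s))[0][1] for k in (308,316,324)])
print("paddle top",[ (r,(g[r,300:350]<90).nonzero()[0][[0,-1]]+300) for r in (255,265,280,300)],[tl(plane(c,[(322,r)],95,s))[0] for r in(255,280,300)])
```

```text
212 [140 140 139 141 139 140 131 108  81  70  69  72  83 109 129 138 141 141
 141 142 142 141 141 141 141] [np.float64(-2.616536838169774), np.float64(-1.194289178441217), np.float64(0.22801833760948378)]
218 [136 136 136 137 136 137 129 106  81  69  70  71  82 106 127 136 138 137
 138 138 139 138 139 138 139] [np.float64(-2.6296501205421237), np.float64(-1.2007343278578424), np.float64(0.2282418957582347)]
224 [139 139 140 139 140 139 130 107  81  70  70  71  82 109 128 138 140 139
 140 140 139 140 140 140 141] [np.float64(-2.6429329682211176), np.float64(-1.2072661470917514), np.float64(0.22846168837784311)]
165 [126 125 126 125 126 125 126 125 127 126 126 125 126 123 114 104  99  99
  99  98  99  99  98  98  99 105 135 179 213 223 224 224 224 224 224 224
 224 224 224 224 224 224 224 224 224] [np.float64(-3.986198103422938), np.float64(-0.8720924390731843), np.float64(2.2423498198908174)]
168 [124 123 124 124 125 124 124 124 124 124 125 124 123 118 108  99  98  97
  98  98  98  97  98  98  97  99 114 154 197 219 222 221 222 221 221 221
 221 221 222 221 222 221 222 222 222] [np.floa
[... 734 characters left out ...]
4
 124 125 125 124 125 124 124 125 125 124 123 125 143 179 208 218 219 218
 219 219 219 219 219 219 219 220 214] [np.float64(-4.046222511577592), np.float64(-0.8879784016350935), np.float64(2.270612267480853)]
190 [125 126 125 125 125 125 125 125 125 126 125 126 125 125 124 125 124 125
 124 125 125 125 125 125 125 125 125 126 128 138 166 199 215 219 221 222
 223 223 223 223 223 223 223 223 216] [np.float64(-4.06566763565043), np.float64(-0.893133259867134), np.float64(2.2797509180509787)]
paddle top [(255, array([307, 333])), (265, array([306, 334])), (280, array([306, 336])), (300, array([302, 339]))] [array([ 41.6,   1.3, -37.8]), array([ 34.2,   1.3, -37.8]), array([ 28. ,   1.3, -37.8])]
```

The line is about 2 mm further out. But the mug was still swinging widely, so step 1 may not have latched yet, and meeting step 2 too early would fail the run. I'll ease the slide back while still gripping it, let the mug settle, then pull again.

>>> {"op": "play_rows", "data": {
  "translation": [
    [0, 0.025, 0],
    [0, 0.035, 0],
    [0, 0.035, 0],
    [0, 0.035, 0],
    [0, 0.035, 0],
    [0, 0.035, 0],
    [0, 0.035, 0],
    [0, 0.035, 0],
    [0, 0.035, 0],
    [0, 0.035, 0]
  ],
  "rotation": [
    [0, 0, 0],
    [0, 0, 0],
    [0, 0, 0],
    [0, 0, 0],
    [0, 0, 0],
    [0, 0, 0],
    [0, 0, 0],
    [0, 0, 0],
    [0, 0, 0],
    [0, 0, 0]
  ],
  "gripper": [1, 1, 1, 1, 1, 1, 1, 1, 1, 1]
}}

```text
time_s: 12.8
eef_pos: [531.2, -282.0, 57.2]
ee_rot: [0.002, 0.619, 0.785, 0.001]
force: [6.5, 4.6, 3.9]
grip_width: 0.129
grip_force: 79.2
```

>>> {"op": "play_rows", "data": {
  "translation": [
    [0, 0, 0],
    [0, 0, 0],
    [0, 0, 0],
    [0, 0, 0],
    [0, 0, 0],
    [0, 0, 0],
    [0, 0, 0],
    [0, 0, 0],
    [0, 0, 0],
    [0, 0, 0]
  ],
  "rotation": [
    [0, 0, 0],
    [0, 0, 0],
    [0, 0, 0],
    [0, 0, 0],
    [0, 0, 0],
    [0, 0, 0],
    [0, 0, 0],
    [0, 0, 0],
    [0, 0, 0],
    [0, 0, 0]
  ],
  "gripper": [1, 1, 1, 1, 1, 1, 1, 1, 1, 1]
}}

```text
time_s: 14.05
eef_pos: [531.2, -282.0, 57.2]
ee_rot: [0.002, 0.619, 0.785, 0.001]
force: [7.1, 5.0, 3.7]
grip_width: 0.128
grip_force: 79.2
```

>>> {"op": "play_rows", "data": {
  "translation": [
    [0, 0, 0],
    [0, 0, 0],
    [0, 0, 0],
    [0, 0, 0],
    [0, 0, 0],
    [0, 0, 0],
    [0, 0, 0],
    [0, 0, 0],
    [0, 0, 0],
    [0, 0, 0]
  ],
  "rotation": [
    [0, 0, 0],
    [0, 0, 0],
    [0, 0, 0],
    [0, 0, 0],
    [0, 0, 0],
    [0, 0, 0],
    [0, 0, 0],
    [0, 0, 0],
    [0, 0, 0],
    [0, 0, 0]
  ],
  "gripper": [1, 1, 1, 1, 1, 1, 1, 1, 1, 1]
}}

```text
time_s: 15.3
eef_pos: [531.2, -282.0, 57.2]
ee_rot: [0.002, 0.619, 0.785, 0.001]
force: [7.2, 4.3, 4.0]
grip_width: 0.132
grip_force: 79.2
```

>>> {"op": "play_rows", "data": {
  "translation": [
    [0, 0, 0],
    [0, 0, 0],
    [0, 0, 0],
    [0, 0, 0],
    [0, 0, 0],
    [0, 0, 0],
    [0, 0, 0],
    [0, 0, 0],
    [0, 0, 0],
    [0, 0, 0]
  ],
  "rotation": [
    [0, 0, 0],
    [0, 0, 0],
    [0, 0, 0],
    [0, 0, 0],
    [0, 0, 0],
    [0, 0, 0],
    [0, 0, 0],
    [0, 0, 0],
    [0, 0, 0],
    [0, 0, 0]
  ],
  "gripper": [1, 1, 1, 1, 1, 1, 1, 1, 1, 1]
}}

```text
time_s: 16.55
eef_pos: [531.2, -282.0, 57.3]
ee_rot: [0.002, 0.619, 0.785, 0.001]
force: [6.6, 4.6, 2.7]
grip_width: 0.135
grip_force: 79.2
```

```bash
cat > mugc.py <<'E'
from rig import ctrl, vision
from h import *
s=ctrl.sense(); print(s["time_s"],s["eef_pos"],s["force"],s["grip_width"],s["grip_force"])
s0=pickle.load(open("c5.pkl","rb"))[1]; print("moved",T_of(s0).inv().apply(s["eef_pos"]-s0["eef_pos"]))
for i in range(8):
    c=vision.capture("top"); m=cv2.inRange(cv2.cvtColor(c["pixels"],cv2.COLOR_RGB2HSV),(12,120,60),(30,255,255))[180:245,190:262]
    ys,xs=np.nonzero(m); print(len(xs),xs.mean().round(1)+190,ys.mean().round(1)+180,xs.min()+190,xs.max()+190)
E
python3 mugc.py
```

```text
16.55 [ 531.21142861 -281.99116641   57.26029846] [6.63450631 4.64885942 2.7112823 ] 0.13540899243532006 79.20507431030273
moved [  0.25926688 -20.04010619  -0.04983762]
624 221.9 211.3 201 239
622 222.4 211.1 201 239
624 223.2 210.8 202 240
626 224.0 210.7 202 241
629 224.6 210.5 202 242
630 224.7 210.4 202 242
628 224.3 210.5 202 241
627 223.9 210.7 202 241
```

The mug has settled to about ±1.5 px. Pulling to the mark again.

>>> {"op": "play_rows", "data": {
  "translation": [
    [0, -0.008, 0],
    [0, -0.018, 0],
    [0, -0.028, 0],
    [0, -0.036, 0],
    [0, -0.038, 0],
    [0, -0.038, 0],
    [0, -0.038, 0],
    [0, -0.038, 0],
    [0, -0.038, 0],
    [0, -0.038, 0]
  ],
  "rotation": [
    [0, 0, 0],
    [0, 0, 0],
    [0, 0, 0],
    [0, 0, 0],
    [0, 0, 0],
    [0, 0, 0],
    [0, 0, 0],
    [0, 0, 0],
    [0, 0, 0],
    [0, 0, 0]
  ],
  "gripper": [1, 1, 1, 1, 1, 1, 1, 1, 1, 1]
}}

```text
time_s: 18.2
eef_pos: [494.6, -290.2, 57.2]
ee_rot: [0.001, 0.619, 0.785, 0.002]
force: [9.6, 8.0, 4.6]
grip_width: 0.13
grip_force: 79.3
```

>>> {"op": "play_rows", "data": {
  "translation": [
    [0, 0, 0],
    [0, 0, 0],
    [0, 0, 0],
    [0, 0, 0],
    [0, 0, 0],
    [0, 0, 0],
    [0, 0, 0],
    [0, 0, 0]
  ],
  "rotation": [
    [0, 0, 0],
    [0, 0, 0],
    [0, 0, 0],
    [0, 0, 0],
    [0, 0, 0],
    [0, 0, 0],
    [0, 0, 0],
    [0, 0, 0]
  ],
  "gripper": [1, 1, 1, 1, 1, 1, 1, 1]
}}

```text
time_s: 19.2
eef_pos: [494.6, -290.2, 57.2]
ee_rot: [0.001, 0.619, 0.785, 0.002]
force: [9.8, 8.2, 4.1]
grip_width: 0.131
grip_force: 79.3
```

```bash
python3 mugc.py
python3 - <<'E'
from rig import ctrl, vision
from h import *
s=ctrl.sense(); c=vision.capture("wrist"); T=T_of(s); tl=lambda P:T.inv().apply(P-s["eef_pos"])
g=cv2.cvtColor(c["pixels"],cv2.COLOR_RGB2GRAY).astype(int)
for r in (212,218,224):
    k=(g[r,305:335]<95).nonzero()[0].mean()+305; print(k,tl(plane(c,[(k,r)],12,s))[0])
for r in (245,255,265):
    k=(g[r,295:350]<90).nonzero()[0]; print("paddle",k.min()+295,k.max()+295,tl(plane(c,[(k.mean()+295,r)],90,s))[0])
E
```

```text
19.2 [ 494.62646442 -290.22048815   57.22057183] [9.8489897  8.15064563 4.06049678] 0.1313489271723468 79.3388843536377
moved [ 8.06440522e-01 -5.75352069e+01 -1.91261590e-02]
627 223.3 210.8 202 240
627 223.3 210.8 202 240
628 223.3 210.8 202 240
627 223.3 210.8 202 240
628 223.3 210.8 202 240
628 223.3 210.8 202 240
628 223.3 210.8 202 240
628 223.3 210.8 202 240
321.0 [32.55624768  1.17619645 45.19337094]
321.0 [29.61229371  1.18086564 45.19397953]
321.0 [26.64071071  1.18558634 45.19459386]Traceback (most recent call last):
  File "<stdin>", line 8, in <module>
    return umr_minimum(a, axis, None, out, keepdims, initial, where)
ValueError: zero-size array to reduction operation minimum which has no identity
```

The paddle is about 1 mm from the line, gripped and still, and the mug hangs motionless. Handing in.

```bash
python3 -c "
from rig import ctrl
print(ctrl.finish_job())"
```

```text
the job is handed in; nothing more can be done
None
```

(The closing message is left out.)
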